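# Tap a stuck cheese mould frame down off its cheese

### The job

The steel mould frame is stuck on the square cheese on the stand. Take the small upright mallet and, with light taps or pushes of its face on the rubber bumpers of the two ears in turn, work the frame down evenly until it rests fully home on the stand's base at both ends: go gently, never more than about 20 N, and ease off when the force climbs. Leave the cheese and everything else where they are, touch the frame only with the mallet, and stand the mallet back upright in its tray.

Things in the scene. Friction and masses are not known exactly. Their poses are not given: they have to be found in the camera images.
- stand: wooden stripping stand, fixed to the table: a base board 160 (its x) x 220 (its y) x 20 mm with a block 64 x 84 x 40 mm on its middle that carries the cheese. Origin: centre of the underside, on the table; z up
- frame: steel mould frame, an open sleeve 84 (x) x 104 (y) x 40 mm high, walls 4 mm, stuck round the cheese; axes as the stand's. Origin: centre of its lower edge, 20 mm above the stand's origin when fully home. It only slides down or up and rocks about the stand's x axis. It starts 21 to 27 mm above home, slightly cocked, and stays where it is left. Over its middle about 25 N would be needed to move it
- ear_l (a point): top of the steel ear at the frame's +y end, 78 mm from the middle, 60 mm above the stand's origin when home; the ear is 46 (x) x 38 (y) mm. A bumper 40 x 14 mm of firm rubber stands 14 mm high over this point. About 10 N on it moves this end down while the other stays, until the frame binds, cocked by a few degrees, or the end is home: there it stops and the force climbs
- ear_r (a point): the same on the ear at the frame's -y end
- cheese: square cheese 70 (x) x 90 (y) x 45 mm, loose on the stand's block inside the frame; origin: centre of its underside; its top is 105 mm above the table
- mallet: upright tapping mallet: cylindrical head 34 mm across and 50 mm long at the bottom with a flat rubber striking face underneath, and a round handle 24 mm across in line above it, 122 mm high over all, about 0.24 kg. It stands on its face in a tray. Origin: centre of the striking face; z along the handle
- tray_a: the mallet's plywood tray, fixed, 110 x 110 mm, rim 14 mm high, inner floor 6 mm above the table. Origin: centre of its underside
- tray_b: the other tray, alike, on the other side of the table; holds the pressing plate
- tomme_a: round cheese, 110 mm across, 55 high, loose, not part of the job; origin: centre of its underside
- tomme_b: round darker cheese, 120 mm across, 50 high, loose, not part of the job; origin: centre of its underside
- pave: square cheese 70 x 70 x 40 mm standing on the table, loose, not part of the job; origin: centre of its underside
- crottin: small round cheese, 56 mm across, 45 high, loose, not part of the job; origin: centre of its underside
- spare_hoop: empty square steel hoop without ears, 90 x 90 x 50 mm, loose, not part of the job; origin: centre of its underside
- brush: hand brush lying on the table, loose, not part of the job
- follower: square wooden pressing plate 68 x 68 x 18 mm with a knob, lying in the other tray, loose, not part of the job; origin: centre of its underside
Mind the look-alikes: they are no part of the job. What is shaped like the tray_a but pink or purple is not meant. Of the things that look like the mallet, the smaller one is meant.

How it is judged (in metres and radians):
On the way, in this order (a step that is already met when the one before it is completed fails the run):
1. the mallet is lifted out of its tray (z of mallet in the frame of tray_a above 0.04 m), for 0.1 s.
2. the frame has come part of the way down (z of frame in the frame of stand below 0.034 m), for 0.1 s.
3. the frame rests home at both ends (z of each of ear_l, ear_r in the frame of stand below 0.063 m), for 0.1 s.
At the end, for the whole second after the job is handed in: both ears of the frame are within 3 mm of their fully-home height on the stand, and the mallet stands upright (within 0.1 rad), at rest, on its own tray's floor (all of step 3 and x of mallet in the frame of tray_a between -0.04 and 0.04 m and y of mallet in the frame of tray_a between -0.04 and 0.04 m and z of mallet in the frame of tray_a below 0.01 m and angle between mallet's own z axis and vertical below 0.1 rad and linear speed of mallet below 0.02 m/s and linear speed of frame below 0.01 m/s); the robot touches nothing.
It fails at once if the mallet presses the frame with more than 22 N (contact force between mallet and frame above 22 N).
It fails at once if the gripper, the arm or the pressing plate touches the frame (contact force between any of the fingers, the arm, follower and frame above 1 N).
It fails at once if the cheese on the stand is hit (over 4 N) or shifted by more than 8 mm (contact force between any of mallet, the fingers and cheese above 4 N or distance of cheese from where it was at the start of the episode above 0.008 m).
It fails at once if another thing on the table is shifted by more than 20 mm (distance of any of tomme_a, tomme_b, pave, crottin, spare_hoop, brush, follower from where it was at the start of the episode above 0.02 m).
It also fails if it takes over 67 s, if anything falls off the work surface, if the arm or the gripper's body presses on something with over 40 N, if the wrist force passes 120 N, or if a joint passes its speed limit or range.

### The arm

A 6-joint arm with a two-finger parallel gripper is mounted at the origin on the work surface. World frame = base frame: x ahead of the robot, y to its left, z up, the work surface at z = 0. Lengths are in mm, angles in rad, forces in N, time in s.
With the tool pointing down it reaches from about 325 to 775 mm from the base axis. Payload 5.5 kg.
Tool frame: the origin (TCP) lies on the centre line of the jaws, within the pads' length; the fingertips stand 25 mm ahead of it and the grasp point (between the pads) lies 6 mm ahead of it; z points along the fingers, y is the line along which they close (so a half turn about z gives the same grasp; the last joint's range is limited). The gripper opens to 85 mm and grips with 20 to 120 N. Pads are 22 mm wide; open, the fingers measure 114 mm over their backs; the gripper's body (76 mm by 85 mm) begins 54 mm behind the grasp point. The pads swing forward as they close: fully open they stand 13 mm farther back than shut.
Start: joints at [-1.251, 0.091, 1.231, -0, 1.82, -0.057], TCP at [220.769, -557.923, 256.275] pointing down, gripper open.
Joint ranges: [-2.87, 2.87], [-0.86, 2.18], [0.17, 2.46], [-1.51, 4.65], [0.06, 2.69], [-2.65, 2.65]. Speed limits (rad/s): [2.57, 2.57, 3.01, 3.14, 3.14, 3.14].

### API

Orientations are given as a unit quaternion [w, x, y, z].
In Python, from workcell import * gives the robot as it stands.
- The arm moves only by the tool apply_moves, never from a script. Its argument "rows" is a list of rows, each a list of 5 numbers: the shift along the world's x, y, z in cm, then the turn about the world's z in rad, then the closure, from 0 (fully open) to 1 (shut). In form: [[dx, dy, dz, spin, fingers], ...]. A call has 1 to 8 rows; each row shifts and turns the commanded pose from where the row before left it; what a row does not reach is not made up. A row lasts 1/8 s, in which the tool goes at most 62.5 mm and 10.7 degrees, less where a joint would pass 70% of its speed; a pose out of reach is approached as far as the arm can. A call with a gripper value outside its range is refused whole. The fingers move at their own pace and stop on an object; "newtons" is the grip in N (left out, the last holds). Time passes only in rows, so rows that do not move let the fingers close. It gives the time, the measured TCP pose, the force, the opening and the grip force at its end, in the units of the state.
- get_state(): the state, without advancing time (a new reading comes with each control period).
- camera(name): name is "scene" or "side" or "wrist"; returns a dict with "color" (480x640x3 uint8, red, green, blue), "K" (3x3 intrinsics, pixels), "R" (3x3) and "t" (3): a world point X has camera coordinates R X + t; the wrist camera has in their place "hand_eye" (4x4, takes a point from camera to tool coordinates, whose origin is the TCP and whose axes are the flange's). Camera axes: x right, y down, z forward; pixel columns grow to the right and rows downward; lengths in mm; the calibration is good to about 2 mm. The wrist camera is an equidistant fisheye: a pixel r from the principal point sees the ray r / f radians off the axis. A picture is of the moment at which its call begins: read the wrist's pose just before it. There is no depth.
- close_job(): hands the job in; it is judged then, once.
The state is a dict: "clock": time; "joints": joint angles; "joint_velocities": joint speeds; "joint_efforts": joint torques, N m; "ee_pos": TCP position; "orientation": TCP orientation; "ft_force": force on the tool from outside, world axes, zero at the start; "moment": the same for the moment, N m; "gripper_width": finger opening in mm; "finger_force": force on a finger pad.
Only numpy, scipy, OpenCV 4.12 (cv2) and the standard library are available. Lean on these libraries where they do the work, as an engineer would, in place of code of your own. Each camera call takes 0.05 s, during which the arm holds its last target. There are 200 camera calls.

## Working session

There is one attempt and no reset: what is moved stays moved. The work goes in short steps, Python scripts to look and compute and a tool call to move; the robot and the scene stay as the last step left them, time stands still between calls to the robot, and variables do not carry over. Pictures are saved under pics/ and viewed, at most 10 in all, crops included, and the job is handed in when it is done.

Besides the shell and the picture viewer there is one more tool, called as name([rows], argument=value, ...), one row to a line, values as JSON. apply_moves: Moves the arm, as the interface text tells. Its arguments: {"type":"object","properties":{"rows":{"type":"array","items":{"type":"array","items":{"type":"number"}}},"newtons":{"type":"number"}},"required":["rows"]}

```bash
mkdir -p pics; ls; python3 - <<'E'
from workcell import *
import cv2,pickle
print(get_state())
d={n:camera(n) for n in("scene","side","wrist")}
pickle.dump(d,open('c0.pkl','wb'))
for n in d: cv2.imwrite(f'pics/{n}0.png',d[n]['color'][:,:,::-1])
for n in d: print(n,{k:v for k,v in d[n].items() if k!='color'})
E
```

```text
pics
{'clock': 0.0, 'joints': array([-1.25072967e+00,  9.18635570e-02,  1.23188620e+00, -1.40676286e-05,
        1.81980332e+00, -5.67220652e-02]), 'joint_velocities': array([ 0.00055416, -0.00058245,  0.00133438, -0.00095928, -0.00223746,
       -0.00100278]), 'joint_efforts': array([-2.16668770e-03, -4.58729410e+01, -4.18025172e+01, -1.63377167e-04,
        1.15666509e-02,  2.32131822e-05]), 'ee_pos': array([ 220.66976794, -557.69421919,  255.14783596]), 'orientation': array([-9.70828766e-04,  9.82306060e-01,  1.87280119e-01, -1.35453281e-04]), 'ft_force': array([ 0.12187752,  0.4483675 , -0.06612378]), 'moment': array([-0.0284286 ,  0.02007737, -0.01968622]), 'finger_force': 0.0, 'gripper_width': 85.78103882516899}
scene {'K': array([[595.52237594,   0.        , 321.17603799],
       [  0.        , 595.52237594, 241.39986939],
       [  0.        ,   0.        ,   1.        ]]), 'R': array([[ 0.47273114,  0.88116092, -0.00898341],
       [ 0.54930423, -0.30263524, -0.77889458],
       [-0.68905017,  0.36327309, -0.62709053]]), 't': array([-187.48430638, -220.17856451, 1961.2372223
[... 201 characters left out ...]
5667958,  0.0084874 ],
       [-0.02678956, -0.59244102, -0.80516828],
       [ 0.05066488,  0.80361749, -0.59298567]]), 't': array([-536.5349665 ,   61.41779185, 1594.33122883])}
wrist {'K': array([[371.64829954,   0.        , 317.88035181],
       [  0.        , 371.64829954, 244.00938443],
       [  0.        ,   0.        ,   1.        ]]), 'hand_eye': array([[-3.32537344e-04, -9.52539821e-01, -3.04413828e-01,
         7.85077365e+01],
       [ 9.99999936e-01, -3.55882637e-04,  2.12048844e-05,
        -5.47685240e-01],
       [-1.28534093e-04, -3.04413802e-01,  9.52539879e-01,
        -1.16894660e+02],
       [ 0.00000000e+00,  0.00000000e+00,  0.00000000e+00,
         1.00000000e+00]])}
```

View pics/scene0.png

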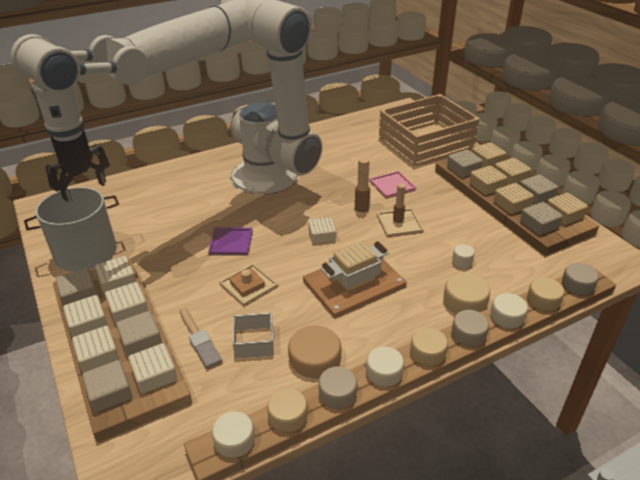

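View pics/side0.png

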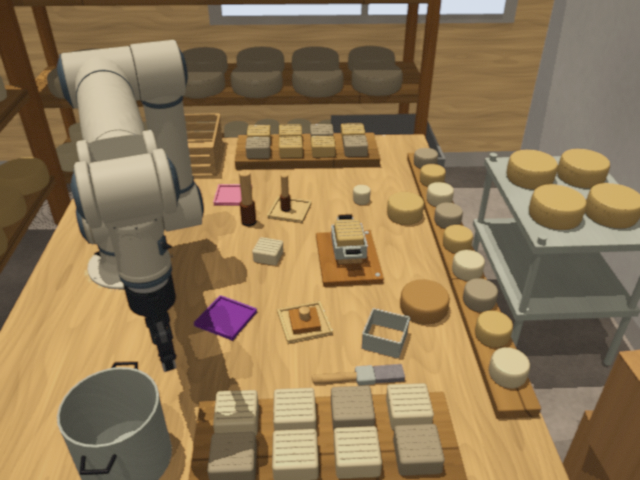

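The scene view shows two mallet-like things: a taller one on the bare table at (363,185) and a smaller one in the plywood tray at (399,203). The smaller one in the tray is the one meant. The stand and frame are at (355,270), and the pink (393,184) and purple (231,241) pads are decoys. I'll confirm with enlarged crops.

```bash
python3 - <<'E'
import pickle,cv2,numpy as np
d=pickle.load(open('c0.pkl','rb'))
def c(n,x,y,w,h,s=4): return cv2.resize(d[n]['color'][y:y+h,x:x+w,::-1],None,fx=s,fy=s,interpolation=cv2.INTER_CUBIC)
a=np.hstack([c('scene',340,150,100,95,4),c('side',225,160,100,95,4)])
b=np.hstack([c('scene',300,225,114,90,3.5),c('side',300,205,114,90,3.5)])
b=cv2.resize(b,(800,205*0+300))[:220*0+300]
im=np.vstack([a,b]);im=cv2.resize(im,(800,600)) if im.shape[0]>600 else im
cv2.imwrite('pics/crop1.png',im);print(im.shape)
E
```

```text
(600, 800, 3)
```

View pics/crop1.png

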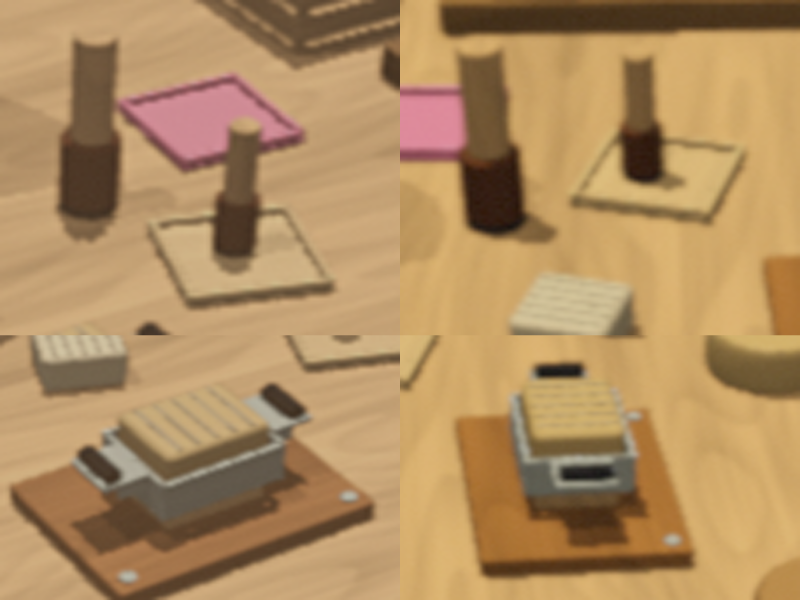

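The crop confirms it: the small mallet stands in the plywood tray (top at scene (401,186), side (284.5,176)). The bumpers are dark, at scene (381,248) and (328,270), and at side (345,217) and (353,252).

```bash
cat > h.py <<'E'
import pickle,cv2,numpy as np
def ray(c,u,v):
    K,R,t=c['K'],c['R'],c['t']; d=R.T@np.linalg.solve(K,[u,v,1.]); return -R.T@t,d/np.linalg.norm(d)
def plane(c,u,v,z):
    o,d=ray(c,u,v); return o+d*(z-o[2])/d[2]
def tri(rs):
    A=sum(np.eye(3)-np.outer(d,d) for o,d in rs); b=sum((np.eye(3)-np.outer(d,d))@o for o,d in rs)
    return np.linalg.solve(A,b)
def blobs(img,m,lo=15):
    n,l,s,c=cv2.connectedComponentsWithStats(m.astype(np.uint8)); return [(c[i].round(1),s[i]) for i in range(1,n) if s[i][4]>=lo]
E
python3 - <<'E'
from h import *
d=pickle.load(open('c0.pkl','rb')); S,D=d['scene'],d['side']
np.set_printoptions(precision=1,suppress=True)
for n,c,(x0,y0,x1,y1) in(('scene',S,(300,150,440,320)),('side',D,(225,160,420,300))):
    m=np.zeros(c['color'].shape[:2],bool); g=c['color'].astype(int).max(2)
    m[y0:y1,x0:x1]=(g<75)[y0:y1,x0:x1]
    for b in blobs(0,m): print(n,b)
print('mallet top',tri([ray(S,401.2,186),ray(D,284.5,176)]),plane(S,401.2,186,128),plane(D,284.5,176,128))
print('R+',tri([ray(S,380.6,247.8),ray(D,345,217.2)]))
print('R-',tri([ray(S,328.5,269.6),ray(D,353,251.6)]))
print('board',plane(S,303.4,277.7,20),plane(S,406,281,20))
for p in [(457,418),(647,412),(690,560),(484,568)]:
    print(plane(D,300+(p[0]-400)/3.51,205+(p[1]-335)/2.94,20))
E
```

```text
scene (array([308.1, 159.3]), array([300, 150,  21,  23, 368], dtype=int32))
scene (array([437.6, 169.7]), array([436, 166,   4,   8,  17], dtype=int32))
scene (array([361.9, 203.4]), array([356, 192,  13,  20,  65], dtype=int32))
scene (array([398.5, 215.3]), array([394, 208,  10,  14,  70], dtype=int32))
scene (array([379.9, 247.3]), array([375, 243,  11,  10,  50], dtype=int32))
scene (array([327.8, 268.8]), array([323, 264,  11,  11,  40], dtype=int32))
side (array([301.7, 164.4]), array([237, 161, 141,   8, 614], dtype=int32))
side (array([285.4, 203.6]), array([281, 196,   9,  15, 109], dtype=int32))
side (array([248.2, 215.2]), array([241, 203,  15,  23, 257], dtype=int32))
side (array([345.2, 216.7]), array([339, 215,  13,   4,  44], dtype=int32))
side (array([352.8, 251.4]), array([346, 249,  15,   5,  59], dtype=int32))
side (array([355.5, 266.6]), array([351, 264,  10,   6,  44], dtype=int32))
mallet top [423.9 242.7 122. ] [430.5 237.9 128. ] [424.4 231.3 128. ]
R+ [590.6  69.6  86.1]
R- [598.6 -86.9  85. ]
board [ 531.4 -124.2   20. ] [669.  100.4  20. ]
[511.4  89.4  20. ]
[667.4  92.5  20. ]
[ 673.  -131.1   20. ]
[ 521.7 -134.8   20. ]
```

```bash
python3 - <<'E'
from h import *
d=pickle.load(open('c0.pkl','rb')); S,D=d['scene'],d['side']
np.set_printoptions(precision=1,suppress=True)
print('big base',plane(S,362,211,0),plane(D,248.5,224,0),'big top',tri([ray(S,363.5,160.5),ray(D,245,173)]))
print('small base',plane(S,398.5,221,6),plane(D,285.5,210.5,6))
for p in [(150,225),(288,212),(330,285),(190,300)]: print('tray',plane(S,340+p[0]/4,150+p[1]/3.53,10))
E
```

```text
big base [330.4 175.3   0. ] [313.1 173.5   0. ] big top [314.9 183.4 167. ]
small base [431.8 238.5   6. ] [423.2 232.5   6. ]
tray [376.1 200.9  10. ]
tray [410.2 301.2  10. ]
tray [507.8 269.2  10. ]
tray [476.1 170.9  10. ]
```

apply_moves([
  [3,5,2,0,0],
  [4,4.5,0,0,0],
  [4,4.5,0,0,0],
  [4,4.5,0,0,0],
  [2,5.5,0,0,0],
  [2,5.5,0,0,0],
  [1,5.5,0,0,0],
  [1,5.5,0,0,0],
], newtons=40)

```text
clock: 1.15
ee_pos: [430.8, -151.1, 275.9]
orientation: [-0.0, 0.982, 0.187, -0.0]
ft_force: [0.9, 0.0, -0.0]
gripper_width: 85.6
finger_force: 0.0
```

apply_moves([
  [0,5.5,0,0,0],
  [0,5.5,0,0,0],
  [0,5.5,0,0,0],
  [0,5.5,0,0,0],
  [0,5.5,0,0,0],
  [0,5.5,0,0,0],
  [-0.4,5.7,-2,0,0],
  [0,0,0,0,0],
])

```text
clock: 2.15
ee_pos: [425.2, 237.1, 253.5]
orientation: [0.0, 0.982, 0.19, -0.002]
ft_force: [0.1, -0.3, 0.3]
gripper_width: 85.2
finger_force: 0.0
```

```bash
cat >> h.py <<'E'
from scipy.spatial.transform import Rotation as Ro
def wray(st,c,u,v):
    K=c['K']; a=np.array([(u-K[0,2])/K[0,0],(v-K[1,2])/K[1,1]]); r=np.linalg.norm(a)
    d=np.r_[a/r*np.sin(r),np.cos(r)] if r>0 else np.array([0,0,1.])
    q=st['orientation']; R=Ro.from_quat(q[[1,2,3,0]]).as_matrix(); H=c['hand_eye']
    return R@H[:3,3]+st['ee_pos'], R@H[:3,:3]@d
def wplane(st,c,u,v,z):
    o,d=wray(st,c,u,v); return o+d*(z-o[2])/d[2]
def snap(tag):
    from workcell import get_state,camera
    st=get_state(); c=camera('wrist'); pickle.dump((st,c),open(tag+'.pkl','wb')); cv2.imwrite(f'pics/{tag}.png',c['color'][:,:,::-1]); return st,c
E
python3 - <<'E'
from h import *
st,c=snap('w1'); print(st['ee_pos'],st['ft_force'])
E
```

```text
[425.18987116 237.10424365 253.54637455] [ 0.11295542 -0.28520497  0.286004  ]
```

View pics/w1.png

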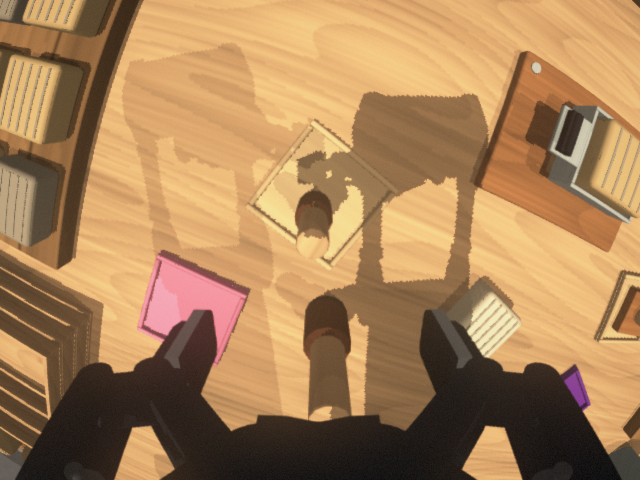

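The wrist view shows the small mallet's top at (312,244), between the jaws, with tray corners at (315,122), (395,190), (330,265) and (249,205). The big mallet lies nearer the wrist.

```bash
python3 - <<'E'
from h import *
np.set_printoptions(precision=1,suppress=True)
st,c=pickle.load(open('w1.pkl','rb'))
print('top',wplane(st,c,312,244,128),'base',wplane(st,c,315,205,6))
q=[wplane(st,c,*p,14) for p in[(315,122),(395,190),(330,265),(249,205)]]
print(q,np.mean(q,0))
E
```

```text
top [423.9 241.6 128. ] base [425.6 241.1   6. ]
[array([502. , 271.6,  14. ]), array([471. , 174.6,  14. ]), array([374.6, 204.1,  14. ]), array([403.2, 302.4,  14. ])] [437.7 238.2  14. ]
```

apply_moves([
  [0,0.4,-4,0,0],
  [0,0,-5,0,0],
  [0,0,-4,0,0],
  [0,0,-1.7,0,0],
  [0,0,0,0,0],
  [0,0,0,0,0],
])

```text
clock: 2.95
ee_pos: [427.9, 238.2, 111.6]
orientation: [-0.0, 0.982, 0.187, 0.002]
ft_force: [0.7, 0.5, 0.3]
gripper_width: 85.3
finger_force: 0.0
```

apply_moves([
  [0,0,0,0,1],
  [0,0,0,0,1],
  [0,0,0,0,1],
  [0,0,0,0,1],
  [0,0,0,0,1],
  [0,0,0,0,1],
  [0,0,0,0,1],
  [0,0,0,0,1],
], newtons=60)

```text
clock: 3.95
ee_pos: [426.9, 238.2, 109.6]
orientation: [-0.0, 0.982, 0.187, 0.0]
ft_force: [-0.1, 1.6, 3.8]
gripper_width: 23.1
finger_force: 58.4
```

apply_moves([
  [0,0,3,0,1],
  [0,0,4,0,1],
  [0,0,5,0,1],
  [0,0,5,0,1],
  [1,-5,0,0,1],
  [1,-5,0,0,1],
  [1,-5,0,0,1],
  [1,-5,0,0,1],
])

```text
clock: 4.95
ee_pos: [466.6, 36.3, 278.0]
orientation: [0.0, 0.982, 0.187, -0.001]
ft_force: [0.9, 0.2, -3.6]
gripper_width: 22.5
finger_force: 59.0
```

apply_moves([
  [1,-4,0,-0.1,1],
  [1,-2,0,-0.1,1],
  [0,0,2,-0.12,1],
  [0,0,0,0,1],
  [0,0,0,0,1],
])

```text
clock: 5.58
ee_pos: [486.6, -21.8, 298.1]
orientation: [-0.0, 1.0, 0.03, -0.001]
ft_force: [0.6, -0.0, -2.8]
gripper_width: 23.0
finger_force: 58.9
```

```bash
python3 - <<'E'
from h import *
st,c=snap('w2'); print(st['ee_pos'],st['orientation'],st['ft_force'],st['gripper_width'])
E
```

```text
[486.58611693 -21.78267528 298.12707669] [-4.17874816e-05  9.99560287e-01  2.96418971e-02 -7.67411701e-04] [ 0.64210815 -0.03000969 -2.81737169] 22.95485498511482
```

View pics/w2.png

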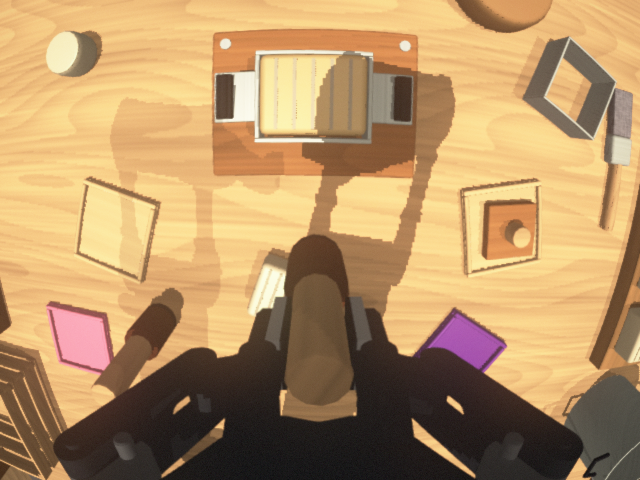

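The wrist view shows the held mallet upright, the +y bumper at (225,97) and the −y bumper at (403,100). The stand's board corners are near (214,32), (418,36), (414,178) and (213,176).

```bash
python3 - <<'E'
from h import *
np.set_printoptions(precision=1,suppress=True)
st,c=pickle.load(open('w2.pkl','rb')); d=pickle.load(open('c0.pkl','rb')); S,D=d['scene'],d['side']
g=c['color'].max(2); m=np.zeros(g.shape,bool); m[55:145,205:430]=(g<80)[55:145,205:430]
B=blobs(0,m); print(B)
P={'+':((379.9,247.3),(345.2,216.7)),'-':((327.8,268.8),(352.8,251.4))}
for b,k in zip(sorted(B,key=lambda b:-b[1][4])[:2],'..'):
    k='+' if b[0][0]<320 else '-'
    w=wray(st,c,*b[0]); w=(w[0],w[1]/np.linalg.norm(w[1])); s=P[k]
    print(k,'z95',wplane(st,c,*b[0],95),'tri3',tri([w,ray(S,*s[0]),ray(D,*s[1])]),'w+side',tri([w,ray(D,*s[1])]),'w+scene',tri([w,ray(S,*s[0])]))
q=[wplane(st,c,*p,20) for p in[(214,31),(418,36),(415,178),(213,176)]]; print(q,np.mean(q,0))
E
```

```text
[(array([402.1,  98.6]), array([394,  77,  17,  44, 703], dtype=int32))]
- z95 [597.  -86.7  95. ] tri3 [597.8 -88.4  87.2] w+side [597.7 -88.4  87.5] w+scene [597.8 -88.5  86.9]
[array([670.3, 101. ,  20. ]), array([ 676.8, -116.6,   20. ]), array([ 520. , -125.1,   20. ]), array([509.5,  95.2,  20. ])] [594.1 -11.4  20. ]
```

apply_moves([
  [4,-2,0,0,1],
  [4,-2,0,0,1],
  [3.1,-2.6,-2,0,1],
  [0,0,-4,0,1],
  [0,0,-1,0,1],
  [0,0,0,0,1],
  [0,0,0,0,1],
  [0,0,0,0,1],
])

```text
clock: 6.62
ee_pos: [598.1, -87.7, 231.6]
orientation: [0.0, 1.0, 0.029, 0.002]
ft_force: [-0.5, -0.2, -2.2]
gripper_width: 22.8
finger_force: 59.0
```

```bash
python3 - <<'E'
from h import *
from workcell import *
np.set_printoptions(precision=1,suppress=True)
a=get_state()
d={n:camera(n) for n in('scene','side')}
b=get_state(); print(a['ee_pos'],b['ee_pos'],b['ft_force'],b['clock'])
pickle.dump(d,open('c1.pkl','wb'))
def c(n,x,y,w,h): return cv2.resize(d[n]['color'][y:y+h,x:x+w,::-1],(400,400),interpolation=cv2.INTER_CUBIC)
cv2.imwrite('pics/crop2.png',np.hstack([c('scene',295,205,100,100),c('side',305,180,100,100)]))
E
```

```text
[598.1 -87.7 231.6] [598.  -87.8 230.8] [ 0.   0.5 -2.5] 6.725
```

View pics/crop2.png

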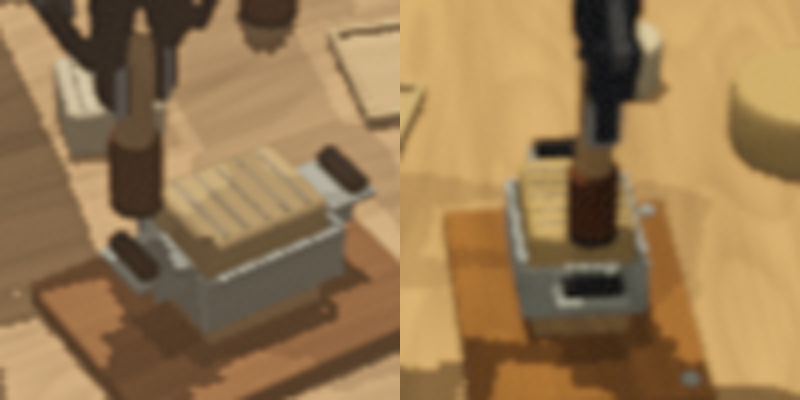

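The crop shows the mallet upright over the −y bumper, about 30 mm above it. I'll go down in small steps.

apply_moves([
  [0,0,-1,0,1],
  [0,0,-0.6,0,1],
  [0,0,-0.3,0,1],
  [0,0,-0.2,0,1],
  [0,0,0,0,1],
])

```text
clock: 7.35
ee_pos: [597.8, -87.9, 208.2]
orientation: [-0.0, 1.0, 0.028, -0.0]
ft_force: [0.0, 1.0, -2.3]
gripper_width: 22.6
finger_force: 59.1
```

apply_moves([
  [0,0,-0.2,0,1],
  [0,0,-0.2,0,1],
  [0,0,0,0,1],
])

```text
clock: 7.72
ee_pos: [597.7, -87.9, 204.0]
orientation: [-0.0, 1.0, 0.028, -0.0]
ft_force: [-0.3, 0.2, -2.4]
gripper_width: 22.8
finger_force: 59.1
```

apply_moves([
  [0,0,-0.2,0,1],
  [0,0,0,0,1],
])

```text
clock: 7.98
ee_pos: [597.7, -87.9, 202.0]
orientation: [-0.0, 1.0, 0.028, -0.0]
ft_force: [0.3, 0.4, -2.6]
gripper_width: 22.4
finger_force: 59.1
```

apply_moves([
  [0,0,-0.1,0,1],
  [0,0,-0.1,0,1],
])

```text
clock: 8.22
ee_pos: [597.8, -87.9, 200.3]
orientation: [0.0, 1.0, 0.028, 0.0]
ft_force: [-0.1, -0.7, -2.0]
gripper_width: 22.6
finger_force: 59.1
```

apply_moves([
  [0,0,-0.1,0,1],
  [0,0,-0.1,0,1],
])

```text
clock: 8.48
ee_pos: [597.9, -87.9, 199.1]
orientation: [0.0, 1.0, 0.028, 0.001]
ft_force: [-0.5, -0.1, 2.2]
gripper_width: 22.9
finger_force: 59.5
```

apply_moves([
  [0,0,-0.1,0,1],
  [0,0,-0.1,0,1],
])

```text
clock: 8.72
ee_pos: [598.0, -87.9, 197.7]
orientation: [0.0, 1.0, 0.028, 0.001]
ft_force: [-1.6, 1.1, 7.1]
gripper_width: 22.5
finger_force: 60.0
```

apply_moves([
  [0,0,-0.1,0,1],
  [0,0,-0.1,0,1],
])

```text
clock: 8.98
ee_pos: [598.1, -88.2, 196.2]
orientation: [0.001, 1.0, 0.028, 0.001]
ft_force: [-2.1, -0.5, 7.0]
gripper_width: 22.8
finger_force: 60.0
```

apply_moves([
  [0,0,-0.1,0,1],
  [0,0,-0.1,0,1],
])

```text
clock: 9.22
ee_pos: [598.1, -88.5, 194.3]
orientation: [0.001, 1.0, 0.028, 0.001]
ft_force: [-2.3, -1.6, 7.5]
gripper_width: 23.0
finger_force: 60.1
```

apply_moves([
  [0,0,-0.1,0,1],
  [0,0,-0.1,0,1],
])

```text
clock: 9.48
ee_pos: [598.1, -88.7, 192.5]
orientation: [0.001, 1.0, 0.028, 0.001]
ft_force: [-1.8, -0.9, 9.3]
gripper_width: 22.7
finger_force: 60.2
```

apply_moves([
  [0,0,2,0,1],
  [0,0,2.5,0,1],
  [-0.3,5.2,0,0,1],
  [-0.2,5.2,0,0,1],
  [-0.2,5.2,0,0,1],
  [0,0,0,0,1],
  [0,0,0,0,1],
])

```text
clock: 10.35
ee_pos: [590.7, 68.0, 235.2]
orientation: [0.0, 1.0, 0.029, -0.0]
ft_force: [-0.3, 0.1, -2.2]
gripper_width: 22.9
finger_force: 59.9
```

```bash
python3 - <<'E'
from h import *
st,c=snap('w3'); print(st['ee_pos'],st['ft_force'],st['orientation'])
E
```

```text
[590.74696107  68.04965105 235.22009996] [-0.26687129  0.14712882 -2.16078661] [ 2.32416683e-04  9.99587371e-01  2.87223428e-02 -2.45493647e-04]
```

View pics/w3.png

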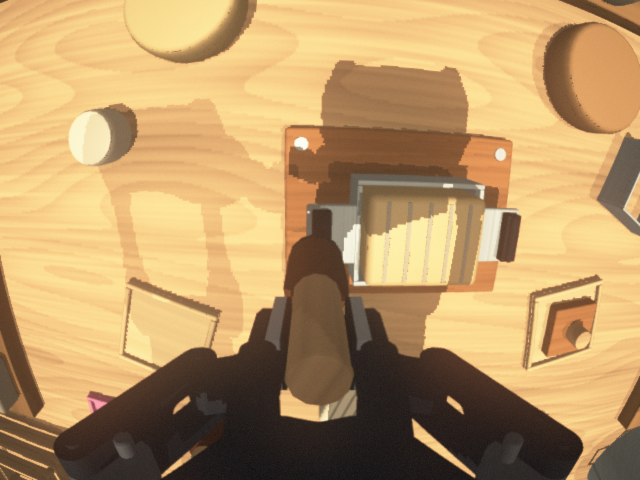

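The wrist view shows the +y bumper at u≈321, lined up with the mallet head at u≈317. That's within about 2 mm, so I'll go down.

apply_moves([
  [0,-0.1,-1,0,1],
  [0,0,-0.6,0,1],
  [0,0,-0.4,0,1],
  [0,0,-0.3,0,1],
  [0,0,0,0,1],
])

```text
clock: 11.02
ee_pos: [590.7, 67.0, 212.0]
orientation: [-0.0, 1.0, 0.028, -0.0]
ft_force: [-0.4, -0.6, -2.8]
gripper_width: 22.8
finger_force: 59.9
```

apply_moves([
  [0,0,-0.2,0,1],
  [0,0,-0.2,0,1],
  [0,0,-0.2,0,1],
])

```text
clock: 11.4
ee_pos: [590.8, 67.1, 206.2]
orientation: [0.0, 1.0, 0.028, 0.0]
ft_force: [-0.5, 0.2, -2.0]
gripper_width: 22.3
finger_force: 59.9
```

apply_moves([
  [0,0,-0.15,0,1],
  [0,0,-0.15,0,1],
  [0,0,-0.1,0,1],
])

```text
clock: 11.78
ee_pos: [590.9, 67.1, 202.6]
orientation: [-0.0, 1.0, 0.028, 0.0]
ft_force: [0.0, -0.6, 0.1]
gripper_width: 22.5
finger_force: 60.1
```

apply_moves([
  [0,0,-0.1,0,1],
  [0,0,-0.1,0,1],
])

```text
clock: 12.02
ee_pos: [591.0, 67.2, 201.4]
orientation: [-0.0, 1.0, 0.028, 0.001]
ft_force: [-1.8, 1.1, 4.9]
gripper_width: 22.4
finger_force: 60.3
```

apply_moves([
  [0,0,-0.1,0,1],
  [0,0,-0.1,0,1],
  [0,0,-0.1,0,1],
])

```text
clock: 12.4
ee_pos: [591.1, 67.5, 199.3]
orientation: [-0.0, 1.0, 0.029, 0.001]
ft_force: [-1.9, 0.8, 8.1]
gripper_width: 22.8
finger_force: 60.7
```

apply_moves([
  [0,0,-0.15,0,1],
  [0,0,-0.15,0,1],
  [0,0,-0.15,0,1],
])

```text
clock: 12.78
ee_pos: [591.1, 68.2, 194.9]
orientation: [-0.001, 1.0, 0.029, 0.001]
ft_force: [-3.5, 3.2, 8.9]
gripper_width: 23.2
finger_force: 61.3
```

apply_moves([
  [0,0,-0.15,0,1],
  [0,0,-0.15,0,1],
  [0,0,-0.15,0,1],
])

```text
clock: 13.15
ee_pos: [591.1, 68.8, 190.6]
orientation: [-0.002, 1.0, 0.029, 0.002]
ft_force: [-2.2, 5.7, 8.8]
gripper_width: 22.4
finger_force: 61.9
```

apply_moves([
  [0,0.05,-0.15,0,1],
  [0,0.05,-0.15,0,1],
])

```text
clock: 13.4
ee_pos: [591.1, 69.6, 187.5]
orientation: [-0.001, 1.0, 0.029, 0.001]
ft_force: [-3.5, 4.4, 9.5]
gripper_width: 22.9
finger_force: 61.9
```

apply_moves([
  [0,0.05,-0.1,0,1],
  [0,0,-0.1,0,1],
])

```text
clock: 13.65
ee_pos: [591.2, 69.7, 186.5]
orientation: [-0.001, 1.0, 0.029, 0.002]
ft_force: [-2.9, 4.0, 12.9]
gripper_width: 22.5
finger_force: 62.0
```

apply_moves([
  [0,0,2,0,1],
  [0,0,3,0,1],
  [0.3,-5.2,0,0,1],
  [0.2,-5.2,0,0,1],
  [0.2,-5.2,0,0,1],
  [0,-0.05,-1.5,0,1],
  [0,0,-1.5,0,1],
  [0,0,0,0,1],
])

```text
clock: 14.65
ee_pos: [596.9, -86.6, 200.6]
orientation: [-0.001, 1.0, 0.029, -0.002]
ft_force: [-0.3, 0.7, -2.2]
gripper_width: 22.7
finger_force: 59.6
```

apply_moves([
  [0,0,-0.4,0,1],
  [0,0,-0.3,0,1],
  [0,0,-0.2,0,1],
])

```text
clock: 15.02
ee_pos: [598.2, -87.3, 196.1]
orientation: [0.0, 1.0, 0.029, 0.001]
ft_force: [-0.7, 0.7, 6.0]
gripper_width: 22.4
finger_force: 60.9
```

apply_moves([
  [0,0,-0.15,0,1],
  [0,0,-0.15,0,1],
  [0,0,-0.1,0,1],
])

```text
clock: 15.4
ee_pos: [598.3, -87.9, 193.0]
orientation: [0.0, 1.0, 0.028, 0.002]
ft_force: [-1.7, 0.1, 7.0]
gripper_width: 23.0
finger_force: 60.9
```

apply_moves([
  [0,0,-0.15,0,1],
  [0,0,-0.15,0,1],
  [0,0,-0.15,0,1],
])

```text
clock: 15.78
ee_pos: [598.4, -88.6, 188.8]
orientation: [0.001, 1.0, 0.028, 0.002]
ft_force: [-1.5, -1.3, 7.4]
gripper_width: 22.7
finger_force: 60.8
```

apply_moves([
  [0,-0.05,-0.15,0,1],
  [0,-0.05,-0.15,0,1],
  [0,0,-0.15,0,1],
])

```text
clock: 16.15
ee_pos: [598.4, -89.7, 184.3]
orientation: [0.001, 1.0, 0.028, 0.002]
ft_force: [-2.1, -1.5, 7.2]
gripper_width: 22.6
finger_force: 60.8
```

apply_moves([
  [0,0,-0.1,0,1],
  [0,0,-0.1,0,1],
])

```text
clock: 16.4
ee_pos: [598.4, -89.8, 182.5]
orientation: [0.001, 1.0, 0.028, 0.002]
ft_force: [-2.1, -1.4, 9.4]
gripper_width: 23.1
finger_force: 60.8
```

apply_moves([
  [0,0,-0.1,0,1],
  [0,0,-0.1,0,1],
])

```text
clock: 16.65
ee_pos: [598.6, -89.8, 181.5]
orientation: [0.001, 1.0, 0.028, 0.003]
ft_force: [-2.9, -1.1, 13.5]
gripper_width: 22.4
finger_force: 60.9
```

apply_moves([
  [0,0,-0.1,0,1],
  [0,0,-0.1,0,1],
])

```text
clock: 16.9
ee_pos: [598.7, -89.8, 180.5]
orientation: [0.002, 1.0, 0.028, 0.003]
ft_force: [-3.2, -1.9, 16.4]
gripper_width: 23.1
finger_force: 61.1
```

Bound again, so I'll ease off and go to the +y ear.

apply_moves([
  [0,0,2,0,1],
  [0,0,3.5,0,1],
  [-0.3,5.2,0,0,1],
  [-0.2,5.2,0,0,1],
  [-0.2,5.3,0,0,1],
  [0,0,-2,0,1],
  [0,0,-1.8,0,1],
  [0,0,0,0,1],
])

```text
clock: 17.9
ee_pos: [590.6, 67.8, 191.2]
orientation: [-0.001, 1.0, 0.028, -0.001]
ft_force: [-0.0, 2.3, -1.3]
gripper_width: 22.6
finger_force: 60.6
```

apply_moves([
  [0,0,-0.3,0,1],
  [0,0,-0.3,0,1],
  [0,0,-0.2,0,1],
])

```text
clock: 18.27
ee_pos: [591.2, 67.5, 186.6]
orientation: [-0.0, 1.0, 0.028, 0.001]
ft_force: [-3.1, 2.0, 7.8]
gripper_width: 22.7
finger_force: 61.3
```

apply_moves([
  [0,0,-0.15,0,1],
  [0,0,-0.15,0,1],
])

```text
clock: 18.52
ee_pos: [591.2, 68.0, 183.9]
orientation: [-0.001, 1.0, 0.028, 0.002]
ft_force: [-2.5, 4.0, 8.5]
gripper_width: 22.9
finger_force: 61.5
```

apply_moves([
  [0,0.05,-0.15,0,1],
  [0,0.05,-0.15,0,1],
])

```text
clock: 18.77
ee_pos: [591.2, 68.8, 180.9]
orientation: [-0.0, 1.0, 0.028, 0.001]
ft_force: [-2.7, 1.9, 7.7]
gripper_width: 22.8
finger_force: 61.5
```

apply_moves([
  [0,0.05,-0.15,0,1],
  [0,0,-0.15,0,1],
])

```text
clock: 19.02
ee_pos: [591.2, 69.4, 177.8]
orientation: [-0.0, 1.0, 0.028, 0.001]
ft_force: [-2.7, 3.7, 9.0]
gripper_width: 22.8
finger_force: 61.5
```

apply_moves([
  [0,0,-0.1,0,1],
  [0,0,-0.1,0,1],
])

```text
clock: 19.27
ee_pos: [591.3, 69.4, 176.7]
orientation: [-0.0, 1.0, 0.028, 0.002]
ft_force: [-3.2, 1.9, 11.8]
gripper_width: 22.5
finger_force: 61.6
```

apply_moves([
  [0,0,-0.1,0,1],
  [0,0,-0.1,0,1],
])

```text
clock: 19.52
ee_pos: [591.5, 69.4, 175.7]
orientation: [-0.0, 1.0, 0.028, 0.003]
ft_force: [-4.3, 2.3, 15.7]
gripper_width: 22.4
finger_force: 62.0
```

apply_moves([
  [0,0,2,0,1],
  [0,0,4,0,1],
  [0.3,-5.2,0,0,1],
  [0.2,-5.2,0,0,1],
  [0.2,-5.3,0,0,1],
  [0,0,-2,0,1],
  [0,0,-2,0,1],
  [0,0,0,0,1],
])

```text
clock: 20.52
ee_pos: [597.2, -86.9, 189.0]
orientation: [0.0, 1.0, 0.029, -0.001]
ft_force: [-0.0, -0.3, -2.3]
gripper_width: 22.6
finger_force: 60.0
```

apply_moves([
  [0,0,-0.3,0,1],
  [0,0,-0.3,0,1],
  [0,0,-0.2,0,1],
])

```text
clock: 20.9
ee_pos: [598.2, -86.6, 185.4]
orientation: [-0.0, 1.0, 0.029, 0.001]
ft_force: [-1.7, 1.2, 7.4]
gripper_width: 22.6
finger_force: 61.2
```

apply_moves([
  [0,-0.05,-0.15,0,1],
  [0,-0.05,-0.15,0,1],
  [0,-0.05,-0.15,0,1],
])

```text
clock: 21.28
ee_pos: [598.2, -88.0, 181.4]
orientation: [-0.0, 1.0, 0.029, 0.002]
ft_force: [-2.9, 2.7, 6.4]
gripper_width: 22.5
finger_force: 61.4
```

apply_moves([
  [0,-0.05,-0.15,0,1],
  [0,-0.05,-0.1,0,1],
])

```text
clock: 21.52
ee_pos: [598.2, -88.7, 178.7]
orientation: [-0.001, 1.0, 0.029, 0.001]
ft_force: [-1.8, 3.0, 6.0]
gripper_width: 22.8
finger_force: 61.6
```

apply_moves([
  [0,0,-0.1,0,1],
  [0,0,-0.1,0,1],
])

```text
clock: 21.78
ee_pos: [598.2, -89.1, 176.9]
orientation: [-0.0, 1.0, 0.029, 0.002]
ft_force: [-2.3, 2.5, 7.6]
gripper_width: 22.6
finger_force: 61.5
```

apply_moves([
  [0,0,-0.1,0,1],
  [0,0,-0.1,0,1],
])

```text
clock: 22.02
ee_pos: [598.3, -89.3, 175.0]
orientation: [0.0, 1.0, 0.029, 0.002]
ft_force: [-2.3, 1.3, 6.7]
gripper_width: 22.4
finger_force: 61.6
```

apply_moves([
  [0,0,-0.1,0,1],
  [0,0,-0.1,0,1],
])

```text
clock: 22.28
ee_pos: [598.3, -89.6, 173.1]
orientation: [0.0, 1.0, 0.029, 0.002]
ft_force: [-2.8, 1.0, 8.0]
gripper_width: 22.2
finger_force: 61.5
```

apply_moves([
  [0,0,-0.1,0,1],
  [0,0,-0.1,0,1],
])

```text
clock: 22.52
ee_pos: [598.4, -89.5, 172.0]
orientation: [0.0, 1.0, 0.029, 0.002]
ft_force: [-3.0, 1.1, 11.7]
gripper_width: 22.2
finger_force: 61.7
```

apply_moves([
  [0,0,-0.1,0,1],
  [0,0,-0.05,0,1],
])

```text
clock: 22.78
ee_pos: [598.6, -89.5, 171.4]
orientation: [0.0, 1.0, 0.029, 0.003]
ft_force: [-4.1, 1.6, 13.9]
gripper_width: 22.6
finger_force: 61.8
```

apply_moves([
  [0,0,2,0,1],
  [0,0,4,0,1],
  [-0.3,5.2,0,0,1],
  [-0.2,5.2,0,0,1],
  [-0.2,5.3,0,0,1],
  [0,0,-2,0,1],
  [0,0,-2,0,1],
  [0,0,0,0,1],
])

```text
clock: 23.78
ee_pos: [590.1, 66.2, 184.1]
orientation: [0.0, 1.0, 0.028, -0.002]
ft_force: [0.4, 0.7, -2.6]
gripper_width: 22.6
finger_force: 60.5
```

apply_moves([
  [0,0,-0.4,0,1],
  [0,0,-0.3,0,1],
  [0,0,-0.2,0,1],
])

```text
clock: 24.15
ee_pos: [591.3, 66.3, 180.1]
orientation: [0.0, 1.0, 0.028, 0.001]
ft_force: [-1.8, -1.3, 8.3]
gripper_width: 22.7
finger_force: 61.1
```

apply_moves([
  [0,0,-0.15,0,1],
  [0,0,-0.15,0,1],
])

```text
clock: 24.4
ee_pos: [591.3, 66.8, 177.7]
orientation: [-0.0, 1.0, 0.028, 0.002]
ft_force: [-2.3, -0.2, 7.1]
gripper_width: 23.1
finger_force: 61.2
```

apply_moves([
  [0,0.05,-0.15,0,1],
  [0,0.05,-0.1,0,1],
])

```text
clock: 24.65
ee_pos: [591.2, 67.6, 175.1]
orientation: [0.0, 1.0, 0.028, 0.002]
ft_force: [-2.4, -1.3, 7.1]
gripper_width: 22.5
finger_force: 61.1
```

apply_moves([
  [0,0,-0.1,0,1],
  [0,0,-0.1,0,1],
])

```text
clock: 24.9
ee_pos: [591.4, 67.7, 173.7]
orientation: [0.0, 1.0, 0.028, 0.002]
ft_force: [-3.8, -0.3, 10.4]
gripper_width: 22.6
finger_force: 61.2
```

apply_moves([
  [0,0,-0.1,0,1],
  [0,0,-0.1,0,1],
])

```text
clock: 25.15
ee_pos: [591.5, 67.7, 172.7]
orientation: [0.0, 1.0, 0.028, 0.003]
ft_force: [-4.8, -0.6, 13.9]
gripper_width: 22.6
finger_force: 61.6
```

apply_moves([
  [0,0,2,0,1],
  [0,0,4,0,1],
  [0.3,-5.2,0,0,1],
  [0.2,-5.2,0,0,1],
  [0.2,-5.2,0,0,1],
  [0,0,-2,0,1],
  [0,0,-2,0,1],
  [0,0,0,0,1],
])

```text
clock: 26.15
ee_pos: [596.6, -86.6, 184.9]
orientation: [-0.001, 1.0, 0.029, -0.003]
ft_force: [0.7, 0.7, -2.5]
gripper_width: 22.6
finger_force: 60.1
```

apply_moves([
  [0,0,-0.4,0,1],
  [0,0,-0.4,0,1],
  [0,0,-0.2,0,1],
])

```text
clock: 26.52
ee_pos: [597.9, -87.5, 178.5]
orientation: [0.0, 1.0, 0.029, 0.0]
ft_force: [0.2, 0.5, -2.3]
gripper_width: 22.6
finger_force: 60.1
```

apply_moves([
  [0,0,-0.15,0,1],
  [0,0,-0.15,0,1],
])

```text
clock: 26.78
ee_pos: [598.0, -87.8, 176.1]
orientation: [0.0, 1.0, 0.028, 0.001]
ft_force: [-0.8, 1.4, 2.0]
gripper_width: 22.3
finger_force: 60.7
```

apply_moves([
  [0,0,-0.1,0,1],
  [0,0,-0.1,0,1],
])

```text
clock: 27.02
ee_pos: [598.1, -87.9, 174.7]
orientation: [0.0, 1.0, 0.028, 0.001]
ft_force: [-1.7, 1.5, 7.1]
gripper_width: 22.7
finger_force: 61.2
```

apply_moves([
  [0,0,-0.1,0,1],
  [0,0,-0.1,0,1],
])

```text
clock: 27.28
ee_pos: [598.3, -87.9, 173.8]
orientation: [0.0, 1.0, 0.028, 0.002]
ft_force: [-2.8, 1.7, 9.4]
gripper_width: 22.5
finger_force: 61.6
```

apply_moves([
  [0,0,-0.1,0,1],
  [0,0,0,0,1],
])

```text
clock: 27.52
ee_pos: [598.4, -87.9, 173.5]
orientation: [0.0, 1.0, 0.028, 0.002]
ft_force: [-2.7, 1.5, 10.7]
gripper_width: 22.9
finger_force: 61.8
```

apply_moves([
  [0,0,-0.1,0,1],
  [0,0,0,0,1],
])

```text
clock: 27.78
ee_pos: [598.4, -87.9, 173.0]
orientation: [0.0, 1.0, 0.028, 0.002]
ft_force: [-3.4, 1.8, 13.0]
gripper_width: 22.5
finger_force: 62.0
```

apply_moves([
  [0,0,-0.05,0,1],
  [0,0,0,0,1],
])

```text
clock: 28.02
ee_pos: [598.5, -87.9, 172.8]
orientation: [0.0, 1.0, 0.028, 0.002]
ft_force: [-3.2, 1.2, 13.9]
gripper_width: 22.4
finger_force: 62.1
```

apply_moves([
  [0,0,2,0,1],
  [0,0,4,0,1],
  [-0.3,5.2,1,0,1],
  [-0.2,5.2,1,0,1],
  [-0.2,5.2,0,0,1],
  [0,4,2,0,1],
  [0,0,0,0,1],
  [0,0,0,0,1],
])

```text
clock: 29.02
ee_pos: [590.8, 107.7, 268.2]
orientation: [0.0, 1.0, 0.028, -0.0]
ft_force: [-0.9, 0.4, -2.5]
gripper_width: 22.7
finger_force: 60.6
```

```bash
python3 - <<'E'
from h import *
from workcell import *
np.set_printoptions(precision=1,suppress=True)
print(get_state()['ee_pos'])
d={n:camera(n) for n in('scene','side')}
pickle.dump(d,open('c2.pkl','wb'))
def c(n,x,y,w,h): return cv2.resize(d[n]['color'][y:y+h,x:x+w,::-1],(400,400),interpolation=cv2.INTER_CUBIC)
cv2.imwrite('pics/crop3.png',np.hstack([c('scene',295,205,115,115),c('side',305,180,115,115)]))
for n,(x0,y0,x1,y1) in(('scene',(300,230,410,320)),('side',(310,195,400,300))):
    g=d[n]['color'].max(2); m=np.zeros(g.shape,bool); m[y0:y1,x0:x1]=(g<75)[y0:y1,x0:x1]
    print(n,blobs(0,m))
E
```

```text
[590.8 107.7 268.2]
scene [(array([379.9, 255. ]), array([375, 250,  11,  11,  47], dtype=int32)), (array([328.1, 276. ]), array([324, 271,  10,  11,  48], dtype=int32))]
side [(array([353.2, 258.4]), array([346, 256,  15,   5,  63], dtype=int32)), (array([354.5, 268.3]), array([347, 266,  14,   6,  55], dtype=int32))]
```

View pics/crop3.png

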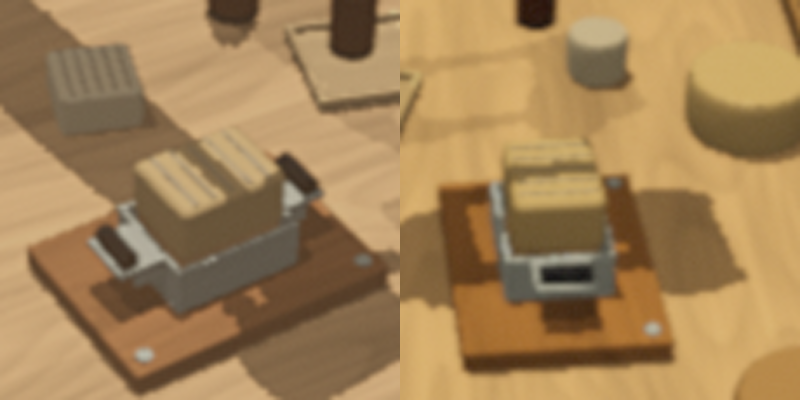

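The crop shows the frame sitting low on the board at both ends, with its bumpers down 7–8 px, or about 24 mm. I'll check the +y ear once more.

apply_moves([
  [0,-4,-2,0,1],
  [0,0,-4,0,1],
  [0,0,-2.3,0,1],
  [0,0,-0.4,0,1],
  [0,0,-0.3,0,1],
  [0,0,-0.2,0,1],
  [0,0,0,0,1],
])

```text
clock: 30.0
ee_pos: [591.1, 68.1, 177.7]
orientation: [-0.0, 1.0, 0.028, 0.001]
ft_force: [-0.7, 0.1, -2.4]
gripper_width: 22.7
finger_force: 60.1
```

apply_moves([
  [0,0,-0.1,0,1],
  [0,0,-0.1,0,1],
])

```text
clock: 30.25
ee_pos: [591.2, 68.2, 175.9]
orientation: [-0.0, 1.0, 0.028, 0.001]
ft_force: [-0.0, 1.1, 2.6]
gripper_width: 22.8
finger_force: 60.5
```

apply_moves([
  [0,0,-0.1,0,1],
  [0,0,0,0,1],
])

```text
clock: 30.5
ee_pos: [591.2, 68.2, 175.2]
orientation: [-0.0, 1.0, 0.028, 0.001]
ft_force: [-0.5, 0.5, 5.2]
gripper_width: 22.9
finger_force: 60.8
```

apply_moves([
  [0,0,-0.1,0,1],
  [0,0,-0.1,0,1],
  [0,0,0,0,1],
])

```text
clock: 30.88
ee_pos: [591.3, 68.2, 174.1]
orientation: [-0.0, 1.0, 0.028, 0.002]
ft_force: [-1.5, -0.3, 8.6]
gripper_width: 22.3
finger_force: 61.1
```

apply_moves([
  [0,0,-0.1,0,1],
  [0,0,0,0,1],
])

```text
clock: 31.12
ee_pos: [591.4, 68.2, 173.7]
orientation: [-0.0, 1.0, 0.028, 0.002]
ft_force: [-2.7, -0.1, 10.6]
gripper_width: 22.9
finger_force: 61.3
```

apply_moves([
  [0,0,3,0,1],
  [0,0,5,0,1],
  [-3,4,2,0,1],
  [-4,4,0,0,1],
  [-4,4,0,0,1],
  [-3,3,0,0,1],
  [-1.6,2,0,0,1],
  [0,0,0,0,1],
])

```text
clock: 32.12
ee_pos: [433.6, 239.2, 270.3]
orientation: [0.0, 1.0, 0.03, -0.0]
ft_force: [0.0, -0.4, -2.6]
gripper_width: 22.2
finger_force: 60.2
```

apply_moves([
  [0,0,-5,0,1],
  [0,0,-5,0,1],
  [0,0,-3,0,1],
  [0,0,-1.5,0,1],
  [0,0,0,0,1],
  [0,0,0,0,1],
])

```text
clock: 32.88
ee_pos: [435.7, 238.2, 127.5]
orientation: [-0.0, 1.0, 0.028, 0.001]
ft_force: [-0.6, -0.1, -2.1]
gripper_width: 22.7
finger_force: 60.6
```

```bash
python3 - <<'E'
from h import *
st,c=snap('w4'); print(st['ee_pos'],st['ft_force'],st['orientation'])
E
```

```text
[435.71840349 238.20885138 127.5420277 ] [-0.64125163 -0.12714616 -2.11094431] [-4.72470794e-04  9.99601351e-01  2.82027139e-02  1.23425784e-03]
```

View pics/w4.png

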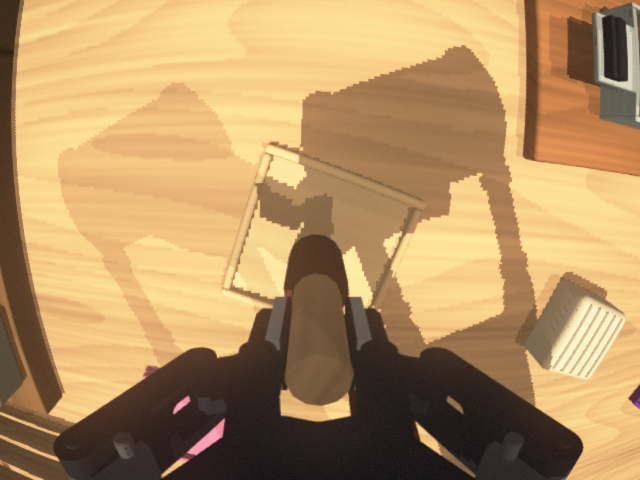

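The mallet is over the middle of its tray (rim corners at (267,146), (423,207) and (225,290)), so I'll lower it.

apply_moves([
  [0,0,-0.8,0,1],
  [0,0,-0.5,0,1],
  [0,0,-0.3,0,1],
  [0,0,0,0,1],
])

```text
clock: 33.42
ee_pos: [434.8, 238.1, 109.7]
orientation: [0.0, 1.0, 0.028, 0.0]
ft_force: [0.6, -0.7, -1.9]
gripper_width: 22.6
finger_force: 60.2
```

apply_moves([
  [0,0,-0.1,0,1],
  [0,0,-0.1,0,1],
  [0,0,-0.1,0,1],
])

```text
clock: 33.8
ee_pos: [435.4, 238.3, 109.5]
orientation: [-0.0, 1.0, 0.028, 0.001]
ft_force: [-3.6, -1.9, 14.1]
gripper_width: 23.0
finger_force: 61.5
```

apply_moves([
  [0,0,-0.1,0,1],
  [0,0,0,0,1],
])

```text
clock: 34.05
ee_pos: [435.5, 238.4, 109.5]
orientation: [-0.001, 1.0, 0.028, 0.002]
ft_force: [-4.9, -2.3, 15.1]
gripper_width: 22.7
finger_force: 61.7
```

apply_moves([
  [0,0,0.2,0,1],
  [0,0,0.1,0,1],
  [0,0,0,0,1],
])

```text
clock: 34.42
ee_pos: [435.1, 238.2, 109.6]
orientation: [-0.0, 1.0, 0.028, 0.001]
ft_force: [-1.9, -1.1, 6.1]
gripper_width: 22.3
finger_force: 60.5
```

apply_moves([
  [0,0,0,0,0.6],
  [0,0,0,0,0.4],
  [0,0,0,0,0],
  [0,0,0,0,0],
  [0,0,0,0,0],
  [0,0,0,0,0],
  [0,0,0,0,0],
  [0,0,0,0,0],
])

```text
clock: 35.42
ee_pos: [434.8, 238.1, 108.8]
orientation: [-0.0, 1.0, 0.028, 0.0]
ft_force: [-0.5, -0.2, 0.1]
gripper_width: 85.5
finger_force: 0.0
```

apply_moves([
  [0,0,2,0,0],
  [0,0,3,0,0],
  [0,0,5,0,0],
  [0,0,5,0,0],
  [0,0,0,0,0],
  [0,0,0,0,0],
])

```text
clock: 36.17
ee_pos: [434.8, 238.1, 259.5]
orientation: [-0.0, 1.0, 0.028, 0.001]
ft_force: [0.2, -0.2, -2.0]
gripper_width: 85.7
finger_force: 0.0
```

```bash
python3 - <<'E'
from h import *
st,c=snap('w5'); print(st['ee_pos'],st['ft_force'],st['clock'])
E
```

```text
[434.80206593 238.10374595 259.46486967] [ 0.24054779 -0.22581805 -2.04856375] 36.175
```

View pics/w5.png

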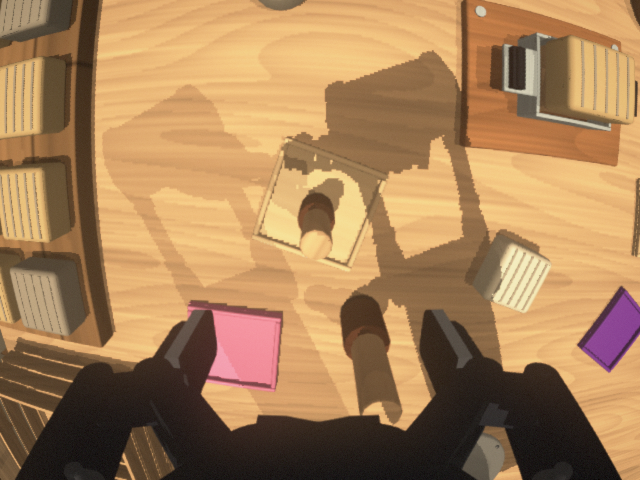

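The mallet stands upright and free in its tray, top at (317,245) and head at (317,210). I'll let the arm settle before handing in.

apply_moves([
  [0,0,0,0,0],
  [0,0,0,0,0],
  [0,0,0,0,0],
  [0,0,0,0,0],
])

```text
clock: 36.72
ee_pos: [434.7, 238.0, 258.6]
orientation: [0.0, 1.0, 0.028, -0.0]
ft_force: [-0.2, 0.2, -0.9]
gripper_width: 85.3
finger_force: 0.0
```

```bash
python3 - <<'E'
from workcell import *
print(get_state()['ft_force'])
print(close_job())
E
```

```text
[-0.21398813  0.22681341 -0.93120741]
the job is handed in; nothing more can be done
None
```

The job is handed in at about 37 s, but the hand-in call returned no verdict: the frame stopped hard at the same height at both ears, which I take as home, with force readings never above about 20 N, and the mallet stands upright in its own tray.

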